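Crack loose the pump of the blue sprayer, thread unknown

ROBOT

A 6-joint arm with a two-finger parallel gripper is mounted at the origin on the work surface. World frame = base frame: x ahead of the robot, y to its left, z up, the work surface at z = 0. Lengths are in m, angles in degrees, forces in N, time in s.
With the tool pointing down it reaches from about 0.3 to 0.85 m from the base axis. Payload 4.2 kg.
Tool frame: the origin (TCP) lies on the front face of the gripper's body, between the roots of the fingers; the fingertips stand 78 mm ahead of it and the grasp point (between the pads) lies 60 mm ahead of it; x points along the fingers, y is the direction in which the jaws open and shut, and the axes are right-handed (so a half turn about x gives the same grasp; the last joint's range is limited). The gripper opens to 91 mm and grips with 3 to 60 N. Pads are 32 mm wide; open, the fingers measure 118 mm over their backs; the gripper's body (76 mm by 178 mm) begins 60 mm behind the grasp point.
Start: joints at [-69.786, 18.312, 89.639, -0, 72.044, -1.146], TCP at [0.209, -0.536, 0.292] pointing down, gripper open.
Joint ranges: [-177.97, 177.97], [-48.28, 115.42], [12.27, 149.76], [-77.06, 257.06], [2.81, 150.46], [-146.56, 146.56]. Speed limits (degrees/s): [147.25, 147.25, 180, 180, 180, 180].

INTERFACE

Orientations are given as [roll, pitch, yaw] about the fixed x, y, z axes, in that order (R = Rz(yaw) Ry(pitch) Rx(roll)).
In Python, from station import observe, camera, close_job gives the robot as it stands.
- The arm moves only by the tool play_rows, never from a script. Its arguments are lists of equal length, an entry for each row: "slide": the shift along the world's x, y, z in mm, a list of three; "roll": the turn about the world's z in rad; "fingers": the finger opening in mm, from 0 to 91.2. A call has 1 to 12 rows; each row shifts and turns the pose as measured when the row begins; what a row does not reach is not made up. A row lasts 1/10 s, in which the tool goes at most 50 mm and 8.59 degrees, less where a joint would pass 70% of its speed; a pose out of reach is approached as far as the arm can. A call is refused whole if a number of a shift passes 50 or a number of a turn 0.15, either way. A call with a gripper value outside its range is refused whole. The fingers move at their own pace and stop on an object; "force" is the grip in N (left out, the last holds). Time passes only in rows, so rows that do not move let the fingers close. It gives the time, the measured TCP pose, the force and the opening at its end, in the units of the state.
- observe(): the state, without advancing time (a new reading comes with each control period).
- camera(name): name is "scene" or "side" or "wrist"; returns a dict with "frame" (384x512x3 uint8, red, green, blue), "depth" (384x512 float32, m along the optical axis (not along the pixel's ray), 0 where there is no reading), "mtx" (3x3 intrinsics, pixels), "dist" ([k1, k2, p1, p2, k3] as OpenCV has them; the pictures are not rectified), "R" (3x3) and "t" (3): a world point X has camera coordinates R X + t. Camera axes: x right, y down, z forward; pixel columns grow to the right and rows downward; lengths in m; the calibration is good to about 2 mm. A picture is of the moment at which its call begins.
- close_job(): hands the job in, once; it reports no verdict.
The state is a dict: "time_s": time; "joint_pos": joint angles; "qd": joint speeds; "effort": joint torques, N m; "eef_pos": TCP position; "orientation": TCP orientation; "contact_force": force on the tool from outside, world axes, zero at the start; "moment": the same for the moment, N m; "gripper_width": finger opening in m.
Only numpy, scipy, OpenCV 4.12 (cv2) and the standard library are available. Lean on these libraries where they do the work, as an engineer would, in place of code of your own. Each camera call takes 0.05 s, during which the arm holds its last target.

TASK

Loosen the pump of the blue-headed pressure sprayer by turning the T-handle on its top about a sixth of a turn (60 degrees), then let go of it. Some of these pumps have an ordinary thread and some a reverse one, and nothing on the outside tells which: try one way, and if it comes up hard almost at once, turn it the other way. Leave the pump handle of the yellow-headed sprayer as it is.

Things in the scene. Friction and masses are not known exactly. Their poses are not given: they have to be found in the camera images.
- blue_grip (a point): Middle of the blue sprayer's T-handle, half-way up the bar and on its upright axis: a flat blue bar 80 mm long (its x axis), 16 mm thick, 22 mm tall, level, 241 mm above the bench; z up; turns with the bar. Nothing near it but its 16 mm round stem below; the blue head's flat top (60 mm wide, white 104 mm tank under it) is 38 mm lower. Sprayer clamped to the bench.
- blue_pump (a joint): Angle of the blue handle, rad; starts tight, within 0.05 of 0; positive anticlockwise from above. The tightening way it meets a hard stop at about 0.08 rad, springing to 0.13 when pressed; the loosening way it turns freely (friction 0.12 N m) to an end stop at 1.4 rad. Which way loosens differs from start to start. Stays where it is left.
- yellow_grip (a point): Middle of the yellow sprayer's T-handle, half-way up the bar and on its upright axis: a flat yellow bar 80 mm long (its x axis), 16 mm thick, 22 mm tall, level, 241 mm above the bench; z up; turns with the bar. Nothing near it but its 16 mm round stem below; the yellow head's flat top (60 mm wide, white 104 mm tank under it) is 38 mm lower. Sprayer clamped to the bench.
- yellow_pump (a joint): Angle of the yellow sprayer's pump handle in rad, start within 0.05 of 0, positive anticlockwise from above; to be left as it is.

How it is judged:
By the outcome, as a careful person would: the job done as asked, in the order asked, and still so for the second after the job is handed in, with the robot touching nothing.
It also fails if it takes over 32 s, if anything falls off the work surface, if the arm or the gripper's body presses on something with over 40 N, if the wrist force passes 120 N, or if a joint passes its speed limit or range.

## Working session

There is one attempt and no reset: what is moved stays moved. The work goes in short steps, Python scripts to look and compute and a tool call to move; the robot and the scene stay as the last step left them, time stands still between calls to the robot, and variables do not carry over. Pictures are saved under pics/ and viewed, and the job is handed in when it is done.

Besides the shell and the picture viewer there is one more tool, called after ">>>" by a JSON object that holds its "name" and its "arguments", one argument or row to a line. play_rows: Moves the arm, as the interface text tells. Its arguments: {"type":"object","properties":{"slide":{"type":"array","items":{"type":"array","items":{"type":"number"}}},"roll":{"type":"array","items":{"type":"number"}},"fingers":{"type":"array","items":{"type":"number"}},"force":{"type":"number"}},"required":["slide","roll","fingers"]}

```bash
mkdir -p pics
python3 - <<'E'
from station import observe,camera
import cv2,pickle
print(observe())
d={}
for n in["scene","side","wrist"]:
    c=camera(n);d[n]=c
    cv2.imwrite(f"pics/a_{n}.png",c["frame"][:,:,::-1])
    print(n,c["mtx"].tolist(),c["dist"],c["t"])
pickle.dump(d,open("a.pkl","wb"))
E
```

```text
{'time_s': 0.0, 'joint_pos': array([-6.97862224e+01,  1.83505337e+01,  8.97082249e+01, -3.84033357e-04,
        7.20429531e+01, -1.14757326e+00]), 'qd': array([-0.03054987, -0.03552756, -0.07565969,  0.12430034,  0.05070805,
       -0.14813701]), 'effort': array([ 1.16596955e-03, -4.12451684e+01, -2.31973171e+01,  7.27952574e-02,
        4.57403704e-02, -1.53863912e-04]), 'eef_pos': array([ 0.20929562, -0.53514897,  0.29141893]), 'orientation': array([-90.94189864,  89.89828772, 110.41957098]), 'contact_force': array([0.1302861 , 0.16193089, 0.72092547]), 'moment': array([-0.07243782, -0.03903706, -0.04321802]), 'gripper_width': 0.09156290133113133}
scene [[423.68110749031564, 0.0, 256.03619196164334], [0.0, 423.68110749031564, 189.96455586201765], [0.0, 0.0, 1.0]] [0.01246208 0.         0.         0.         0.        ] [ 0.4682334  -0.12550255  1.21527626]
side [[411.9212201746985, 0.0, 265.53202098212216], [0.0, 411.9212201746985, 184.3576923209888], [0.0, 0.0, 1.0]] [-0.00190577  0.          0.          0.          0.        ] [0.50927899 0.00340722 1.17030835]
wrist [[283.808182753126, 0.0, 257.5838076848149], [0.0, 283.808182753126, 194.50131328852885], [0.0, 0.0, 1.0]] [-0.06233973  0.          0.          0.          0.        ] [-0.57374894 -0.02710767  0.390301  ]
```

View pics/a_scene.png

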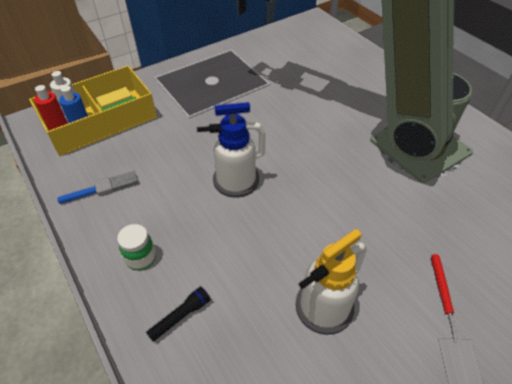

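View pics/a_side.png

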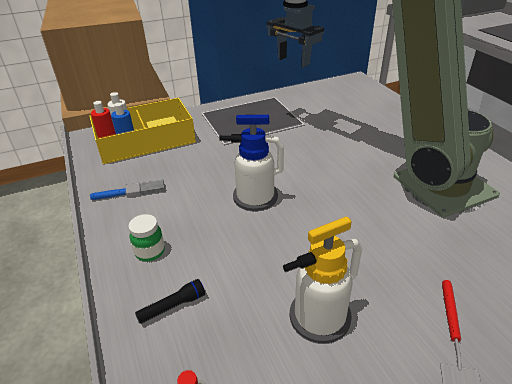

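View pics/a_wrist.png

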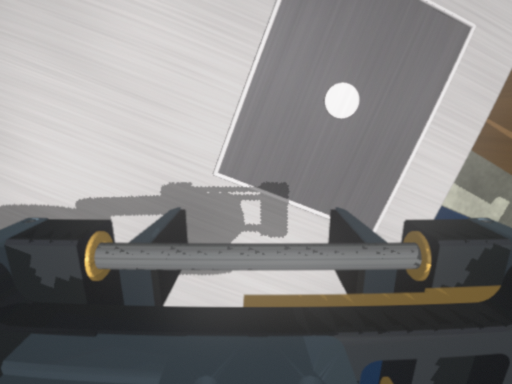

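The scene view shows the blue T-bar at about (232,109) and the yellow one at (342,244). In the side view they are at (252,119) and (330,230). The wrist view shows no sprayer.

```bash
cat > h.py <<'E'
import cv2,numpy as np
def bar(c,hue,zlo=0.225,zhi=0.265):
    hsv=cv2.cvtColor(c["frame"],cv2.COLOR_RGB2HSV)
    m=cv2.inRange(hsv,(hue[0],120,50),(hue[1],255,255))
    v,u=np.nonzero((m>0)&(c["depth"]>0))
    p=cv2.undistortPoints(np.c_[u,v].astype(float)[:,None],c["mtx"],np.array(c["dist"]))[:,0]
    z=c["depth"][v,u]
    X=(np.c_[p,np.ones(len(p))]*z[:,None]-c["t"])@c["R"]
    return X,np.c_[u,v]
E
python3 - <<'E'
import pickle,numpy as np,cv2
from h import bar
d=pickle.load(open("a.pkl","rb"))
for n in["scene","side"]:
  c=d[n]
  for col,h in(("blue",(110,130)),("yellow",(18,30))):
    X,uv=bar(c,h)
    k=(X[:,2]>.225)&(X[:,2]<.27)
    P=X[k]
    m=np.median(P,0); kk=np.linalg.norm(P[:,:2]-m[:2],axis=1)<.07;P=P[kk];U=uv[k][kk]
    top=P[P[:,2]>.248]
    (cx,cy),(w,hh),a=cv2.minAreaRect(top[:,:2].astype(np.float32)*1000)
    bx=cv2.boxPoints(((cx,cy),(w,hh),a)); e=max((bx[1]-bx[0],bx[2]-bx[1]),key=np.linalg.norm)
    print(n,col,len(P),len(top),U.min(0),U.max(0),"zmax",np.percentile(P[:,2],[2,50,98]),"c",cx,cy,"sz",w,hh,"ang",np.degrees(np.arctan2(e[1],e[0])))
    # PCA over all bar
    q=top[:,:2]-top[:,:2].mean(0);w_,V=np.linalg.eigh(q.T@q);print("  pca",np.degrees(np.arctan2(V[1,1],V[0,1])),top.mean(0))
  print("cam",-c["R"].T@c["t"])
E
```

```text
scene blue 325 153 [215 103] [249 114] zmax [0.23253124 0.2470041  0.25344057] c 505.9055480957031 -183.32827758789062 sz 16.951507568359375 75.99723052978516 ang -21.991974
  pca 154.49743059830575 [ 0.50716537 -0.18241941  0.25102073]
scene yellow 522 375 [323 229] [360 262] zmax [0.23469597 0.25016439 0.25304535] c 540.6542358398438 224.20933532714844 sz 77.68573760986328 16.325117111206055 ang 2.0599449
  pca -177.4724627868868 [0.5418432  0.22442429 0.2507975 ]
cam [0.87755127 0.46463215 0.85200383]
side blue 314 120 [236 115] [268 124] zmax [0.23070498 0.24491121 0.25256599] c 507.6241760253906 -184.860595703125 sz 14.119990348815918 76.96575927734375 ang -23.729033
  pca 155.72602334098656 [ 0.50891077 -0.18425691  0.25070268]
side yellow 608 325 [308 217] [350 243] zmax [0.23299055 0.24874644 0.25260776] c 541.5025024414062 222.19680786132812 sz 77.475341796875 16.103713989257812 ang 2.4683278
  pca -177.01732985165629 [0.54309508 0.22293835 0.25080431]
cam [0.83985232 0.63403534 0.72225037]
```

```bash
cat >> h.py <<'E'
from scipy.spatial.transform import Rotation as Ro
def st():
    from station import observe
    s=observe();R=Ro.from_euler("xyz",s["orientation"],degrees=True).as_matrix()
    y=R[:,1]
    print("t",round(float(s["time_s"]),2),"tcp",s["eef_pos"].round(4),"x",R[:,0].round(3),"jawdir",round(float(np.degrees(np.arctan2(y[1],y[0]))),2),"q",s["joint_pos"].round(1),"F",s["contact_force"].round(2),"M",s["moment"].round(3),"w",round(float(s["gripper_width"]),4))
    return s
E
python3 -c "
from h import *
st()"
```

```text
t 0.15 tcp [ 0.2093 -0.5353  0.2916] x [-0.     0.001 -1.   ] jawdir -68.64 q [-69.8  18.3  89.7   0.   72.   -1.1] F [ 0.41  0.73 -0.23] M [0.025 0.019 0.002] w 0.091
```

>>> {"name": "play_rows", "arguments": {
  "slide": [
    [0,0,40],
    [10,12,30],
    [29,34,0],
    [29,34,0],
    [29,34,0],
    [29,34,0],
    [29,34,0],
    [29,34,0],
    [29,34,0],
    [29,34,0],
    [29,34,0],
    [0,0,0]
  ],
  "roll": [0,-0.07,-0.08,-0.08,-0.08,-0.08,-0.08,-0.08,-0.08,-0.08,-0.08,0],
  "fingers": [91,91,91,91,91,91,91,91,91,91,91,91],
  "force": 25
}}

```text
time_s: 1.35
eef_pos: [0.4866, -0.2035, 0.3596]
orientation: [-91.0, 89.5, 62.9]
contact_force: [-1.1, 0.1, -0.8]
gripper_width: 0.0912
```

Run:
```python
from h import *
from station import camera
s=st()
c=camera("wrist");cv2.imwrite("pics/b_wrist.png",c["frame"][:,:,::-1])
X,uv=bar(c,(110,130));k=(X[:,2]>.246)&(X[:,2]<.26);P=X[k]
r=cv2.minAreaRect(P[:,:2].astype(np.float32)*1000);print(len(P),r,np.percentile(P[:,2],[5,50,95]))
if len(P):
  q=P[:,:2]-P[:,:2].mean(0);w,V=np.linalg.eigh(q.T@q);print(np.degrees(np.arctan2(V[1,1],V[0,1])))
```

```text
t 1.35 tcp [ 0.4866 -0.2035  0.3596] x [ 0.004  0.007 -1.   ] jawdir -116.14 q [-24.2  11.9  88.8   0.5  79.2  91.9] F [-1.08  0.05 -0.83] M [ 0.079  0.015 -0.043] w 0.0912
1920 ((509.8257141113281, -187.39129638671875), (16.250102996826172, 69.47077941894531), 65.37787628173828) [0.24907246 0.25183059 0.25306968]
155.7939875353547
```

View pics/b_wrist.png

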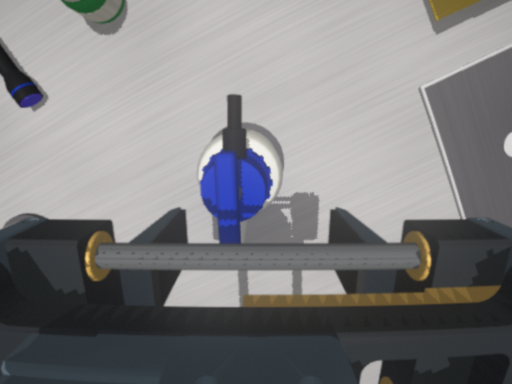

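The wrist view shows the bar at (232,195) between the jaws, level with the earlier result. It puts the centre at (0.5065,-0.1845) and the bar at -24.4°.

>>> {"name": "play_rows", "arguments": {
  "slide": [
    [20,19,0],
    [0,0,0],
    [0,0,0]
  ],
  "roll": [0.03,0,0],
  "fingers": [91,91,91]
}}

```text
time_s: 1.7
eef_pos: [0.5041, -0.1874, 0.3589]
orientation: [-51.6, 89.7, 104.1]
contact_force: [-0.2, 0.5, 0.1]
gripper_width: 0.0911
```

Run:
```python
from h import *
s=st()
```

```text
t 1.7 tcp [ 0.5041 -0.1874  0.3589] x [-0.001  0.004 -1.   ] jawdir -114.35 q [-21.7  13.   87.5   0.2  79.7  92.6] F [-0.16  0.53  0.08] M [0.036 0.026 0.016] w 0.0911
```

>>> {"name": "play_rows", "arguments": {
  "slide": [
    [3,3,-20],
    [0,0,-20],
    [0,0,-18],
    [0,0,0],
    [0,0,0]
  ],
  "roll": [0,0,0,0,0],
  "fingers": [91,91,91,91,91]
}}

```text
time_s: 2.2
eef_pos: [0.503, -0.1903, 0.3004]
orientation: [-29.7, 89.9, 125.5]
contact_force: [0.9, -0.5, -0.7]
gripper_width: 0.0908
```

Run:
```python
from h import *
s=st()
```

```text
t 2.2 tcp [ 0.503  -0.1903  0.3004] x [-0.001  0.001 -1.   ] jawdir -114.77 q [-22.   14.7  93.6   0.1  71.8  92.8] F [ 0.85 -0.53 -0.66] M [0.019 0.029 0.032] w 0.0908
```

>>> {"name": "play_rows", "arguments": {
  "slide": [
    [4,6,0],
    [0,0,0],
    [0,0,0]
  ],
  "roll": [0.005,0,0],
  "fingers": [91,91,91]
}}

```text
time_s: 2.5
eef_pos: [0.5075, -0.1852, 0.3031]
orientation: [-160.0, 89.8, -4.6]
contact_force: [0.5, 1.0, 0.3]
gripper_width: 0.0911
```

Run:
```python
from h import *
s=st()
```

```text
t 2.5 tcp [ 0.5075 -0.1852  0.3031] x [ 0.003 -0.    -1.   ] jawdir -114.56 q [-21.3  14.7  93.2   0.1  71.9  93.3] F [0.53 0.95 0.29] M [0.06  0.004 0.011] w 0.0911
```

Centred well within 2 mm, so I'll close.

>>> {"name": "play_rows", "arguments": {
  "slide": [
    [0,0,0],
    [0,0,0],
    [0,0,0],
    [0,0,0],
    [0,0,0],
    [0,0,0],
    [0,0,0],
    [0,0,0]
  ],
  "roll": [0,0,0,0,0,0,0,0],
  "fingers": [40,24,10,10,10,10,10,10],
  "force": 25
}}

```text
time_s: 3.3
eef_pos: [0.5079, -0.1851, 0.3041]
orientation: [-169.2, 89.7, -13.7]
contact_force: [0.7, -0.5, -0.1]
gripper_width: 0.0298
```

Run:
```python
from h import *
s=st()
```

```text
t 3.3 tcp [ 0.5079 -0.1851  0.3041] x [ 0.005 -0.001 -1.   ] jawdir -114.52 q [-21.3  14.7  93.1   0.   71.9  93.2] F [ 0.68 -0.52 -0.09] M [ 0.027  0.052 -0.005] w 0.0298
```

>>> {"name": "play_rows", "arguments": {
  "slide": [
    [0,0,0],
    [0,0,0],
    [0,0,0],
    [0,0,0]
  ],
  "roll": [0,0,0,0],
  "fingers": [10,10,10,10],
  "force": 25
}}

```text
time_s: 3.7
eef_pos: [0.5072, -0.1866, 0.3041]
orientation: [147.9, 89.7, -56.7]
contact_force: [-0.0, -0.6, -0.7]
gripper_width: 0.0156
```

Run:
```python
from h import *
s=st()
```

```text
t 3.7 tcp [ 0.5072 -0.1866  0.3041] x [ 0.003 -0.005 -1.   ] jawdir -114.53 q [-21.3  14.7  93.1  -0.2  72.   93.3] F [-0.02 -0.64 -0.69] M [0.156 0.075 0.032] w 0.0156
```

Gripped (15.6 mm). Next, a small anticlockwise try.

>>> {"name": "play_rows", "arguments": {
  "slide": [
    [0,0,0],
    [0,0,0],
    [0,0,0],
    [0,0,0]
  ],
  "roll": [0,0.05,0.05,0.03],
  "fingers": [10,10,10,10]
}}

```text
time_s: 4.1
eef_pos: [0.5073, -0.1863, 0.3041]
orientation: [155.8, 89.7, -41.1]
contact_force: [-0.1, -0.9, 0.5]
gripper_width: 0.0157
```

Run:
```python
from h import *
s=st()
```

```text
t 4.1 tcp [ 0.5073 -0.1863  0.3041] x [ 0.004 -0.003 -1.   ] jawdir -106.85 q [-21.3  14.7  93.1  -0.1  71.9  85.5] F [-0.08 -0.9   0.5 ] M [-0.008  0.045 -0.122] w 0.0157
```

>>> {"name": "play_rows", "arguments": {
  "slide": [
    [0,0,0],
    [0,0,0],
    [0,0,0]
  ],
  "roll": [0.04,0.04,0],
  "fingers": [10,10,10]
}}

```text
time_s: 4.4
eef_pos: [0.5073, -0.1861, 0.3041]
orientation: [156.5, 89.7, -35.6]
contact_force: [-0.2, -1.7, -0.4]
gripper_width: 0.0159
```

Run:
```python
from h import *
s=st()
```

```text
t 4.4 tcp [ 0.5073 -0.1861  0.3041] x [ 0.004 -0.003 -1.   ] jawdir -102.09 q [-21.3  14.7  93.1  -0.1  71.9  80.8] F [-0.22 -1.74 -0.44] M [-0.056  0.046  0.054] w 0.0159
```

The torque is only thread friction at 0.22 rad, past any stop, so anticlockwise loosens. I'll continue that way.

>>> {"name": "play_rows", "arguments": {
  "slide": [
    [0,0,0],
    [0,0,0],
    [0,0,0],
    [0,0,0]
  ],
  "roll": [0.08,0.08,0.08,0.04],
  "fingers": [10,10,10,10]
}}

```text
time_s: 4.8
eef_pos: [0.5074, -0.1855, 0.3041]
orientation: [170.7, 89.7, -5.0]
contact_force: [-0.5, -1.6, 0.5]
gripper_width: 0.0158
```

Run:
```python
from h import *
from station import camera
s=st()
for n in("scene","side"):
    c=camera(n);cv2.imwrite(f"pics/c_{n}.png",c["frame"][60:200,150:330,::-1].repeat(3,0).repeat(3,1))
```

```text
t 4.8 tcp [ 0.5074 -0.1855  0.3041] x [ 0.004 -0.    -1.   ] jawdir -85.7 q [-21.3  14.6  93.1   0.1  72.   64.3] F [-0.46 -1.6   0.53] M [-0.11   0.061 -0.132] w 0.0158
```

View pics/c_scene.png

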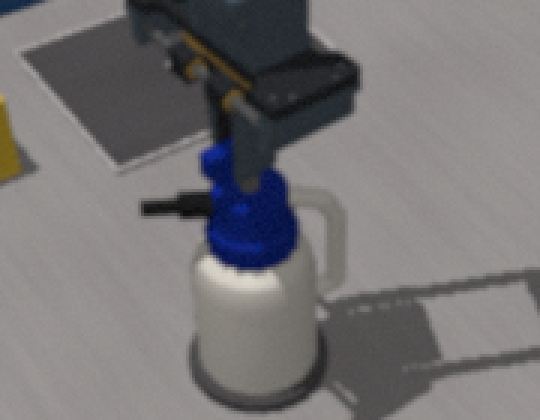

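The scene crop shows the bar (at about (215,160) in the crop) still held and turning with the gripper. 29° done, 31° (0.545 rad) to go.

>>> {"name": "play_rows", "arguments": {
  "slide": [
    [0,0,0],
    [0,0,0],
    [0,0,0],
    [0,0,0],
    [0,0,0],
    [0,0,0],
    [0,0,0],
    [0,0,0]
  ],
  "roll": [0.08,0.08,0.08,0.08,0.08,0.08,0.06,0],
  "fingers": [10,10,10,10,10,10,10,10]
}}

```text
time_s: 5.7
eef_pos: [0.507, -0.1844, 0.3041]
orientation: [-166.1, 89.8, 49.5]
contact_force: [-0.3, -0.2, 0.7]
gripper_width: 0.0161
```

Run:
```python
from h import *
s=st()
```

```text
t 5.7 tcp [ 0.507  -0.1844  0.3041] x [ 0.003  0.003 -1.   ] jawdir -54.46 q [-21.3  14.6  93.1   0.2  72.1  33.1] F [-0.34 -0.22  0.74] M [-0.221 -0.133  0.159] w 0.0161
```

The jaws have turned 60.1°. Releasing and then rising.

>>> {"name": "play_rows", "arguments": {
  "slide": [
    [0,0,0],
    [0,0,0],
    [0,0,0],
    [0,0,0],
    [0,0,0],
    [0,0,0],
    [0,0,0],
    [0,0,0],
    [0,0,0],
    [0,0,0]
  ],
  "roll": [0,0,0,0,0,0,0,0,0,0],
  "fingers": [80,80,80,80,80,80,80,80,80,80]
}}

```text
time_s: 6.7
eef_pos: [0.5073, -0.1841, 0.3041]
orientation: [-164.7, 89.7, 50.5]
contact_force: [-0.7, 0.3, -0.1]
gripper_width: 0.0801
```

Run:
```python
from h import *
s=st()
```

```text
t 6.7 tcp [ 0.5073 -0.1841  0.3041] x [ 0.003  0.004 -1.   ] jawdir -54.82 q [-21.3  14.7  93.1   0.3  72.1  33.4] F [-0.7   0.32 -0.06] M [-0.016 -0.039 -0.042] w 0.0801
```

>>> {"name": "play_rows", "arguments": {
  "slide": [
    [0,0,20],
    [0,0,30],
    [0,0,35],
    [0,-20,20],
    [-25,-40,0],
    [-25,-40,0],
    [-25,-40,0],
    [-25,-40,0],
    [0,0,0],
    [0,0,0]
  ],
  "roll": [0,0,0,0,0,0,0,0,0,0],
  "fingers": [80,80,80,80,80,80,80,80,80,80]
}}

```text
time_s: 7.7
eef_pos: [0.4028, -0.3693, 0.4131]
orientation: [-178.2, 89.7, 37.2]
contact_force: [-0.1, 0.7, 0.1]
gripper_width: 0.0802
```

Run:
```python
from h import *
from station import camera
s=st()
for n in("scene","side"):
  c=camera(n);cv2.imwrite(f"pics/d_{n}.png",c["frame"][:,:,::-1])
  for col,h in(("blue",(110,130)),("yellow",(18,30))):
    X,uv=bar(c,h)
    P=X[(X[:,2]>.248)&(X[:,2]<.27)]
    P=P[np.linalg.norm(P[:,:2]-np.median(P[:,:2],0),axis=1)<.07]
    r=cv2.minAreaRect(P[:,:2].astype(np.float32)*1000)
    q=P[:,:2]-P[:,:2].mean(0);w,V=np.linalg.eigh(q.T@q);print(n,col,len(P),r,np.degrees(np.arctan2(V[1,1],V[0,1]))%180)
```

```text
t 7.7 tcp [ 0.4028 -0.3693  0.4131] x [ 0.003  0.003 -1.   ] jawdir -54.65 q [-43.8  12.8  80.2   0.2  87.   10.8] F [-0.1   0.74  0.14] M [-0.007 -0.027 -0.04 ] w 0.0802
scene blue 156 ((505.8459777832031, -181.9689483642578), (77.33174133300781, 14.951952934265137), 34.826683044433594) 35.60873531616815
scene yellow 370 ((540.0711669921875, 224.0886993408203), (78.75463104248047, 16.777185440063477), 2.4746949672698975) 2.5552250782519934
side blue 112 ((507.252685546875, -185.64923095703125), (78.15923309326172, 16.40052032470703), 34.43347930908203) 35.57793659110638
side yellow 320 ((541.5657958984375, 222.1700897216797), (77.01979064941406, 17.09050941467285), 3.7305915355682373) 2.6774008361109054
```

View pics/d_scene.png

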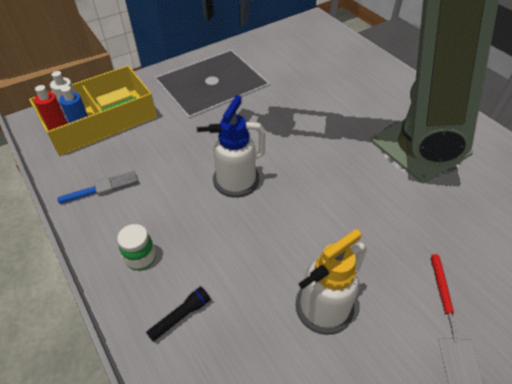

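The picture shows the blue bar turned (at about (233,109)), the yellow bar unchanged at (342,244), and the arm clear.

```bash
python3 -c "
from station import close_job
print(close_job())"
```

```text
the job is handed in; nothing more can be done
None
```

I loosened the blue sprayer's pump by about 60°, let go of the handle and handed the job in at about 8 s of the 32 s allowed.

- **Direction:** I tried anticlockwise first. It never came up hard: the torque stayed around 0.13 N m, about the thread friction, past 0.2 rad, so that was the loosening way. I carried on to 60.1° measured at the gripper.
- **Blue handle:** in the last pictures from two cameras the bar lies at about +35.6°. It started at about -24.4°, so it turned about 60°. The start angle readings from the different cameras and fits spread by about 3.5°.
- **Yellow handle:** it reads 2.6° in both cameras, against 2.5° to 3.0° before. That is the same within measurement noise.
- **Arm:** it finished clear of everything, with no contact force beyond sensor noise.

No check failed.

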